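# Seat the interface cone tip-up in the inspection nest

### The arm

A 6-joint arm with a two-finger parallel gripper is mounted at the origin on the work surface. World frame = base frame: x ahead of the robot, y to its left, z up, the work surface at z = 0. Lengths are in mm, angles in degrees, forces in N, time in s.
With the tool pointing down it reaches from about 350 to 850 mm from the base axis. Payload 8.1 kg.
Tool frame: the origin (TCP) lies between the finger pads; the fingertips stand 14 mm ahead of it and the grasp point (between the pads) lies 5 mm behind it; z points along the fingers, x is the direction in which the jaws open and shut, and the axes are right-handed (so a half turn about z gives the same grasp; the last joint's range is limited). The gripper opens to 85 mm and grips with 20 to 120 N. Pads are 22 mm wide; open, the fingers measure 114 mm over their backs; the gripper's body (76 mm by 85 mm) begins 54 mm behind the grasp point. The pads swing forward as they close: fully open they stand 13 mm farther back than shut.
Start: joints at [-78.174, 7.471, 85.268, -0, 87.261, -4.893], TCP at [172.626, -574.635, 245.292] pointing down, gripper open.
Joint ranges: [-169.43, 169.43], [-51.17, 129.36], [1.28, 143.12], [-76.62, 256.62], [0, 156.53], [-152.29, 152.29]. Speed limits (degrees/s): [136.94, 136.94, 159.86, 180, 180, 180].

### API

Orientations are given as [roll, pitch, yaw] about the fixed x, y, z axes, in that order (R = Rz(yaw) Ry(pitch) Rx(roll)).
In Python, from bench import r, vision, job gives the robot as it stands.
- The arm moves only by the tool send_rows, never from a script. Its arguments are lists of equal length, an entry for each row: "dp": the shift along the world's x, y, z in mm, a list of three; "rot": the turn, a rotation vector about the world's x, y, z in rad, a list of three. In form: {"dp": [[tx, ty, tz], ...], "rot": [[wx, wy, wz], ...]}. A call has 1 to 5 rows; each row is the pose to reach, as a shift and turn from the pose commanded when the call began; what a row does not reach only later rows make up. A row lasts 1/8 s, in which the tool goes at most 62.5 mm and 10.7 degrees, less where a joint would pass 70% of its speed; a pose out of reach is approached as far as the arm can. A call with a gripper value outside its range is refused whole. "jaw" is the finger opening in mm, from 0 to 85.4, set as the call begins (left out, the last holds). The fingers move at their own pace and stop on an object; "force" is the grip in N (left out, the last holds). Time passes only in rows, so rows that repeat a pose let the fingers close. It gives the time, the measured TCP pose, the force and the opening at its end, in the units of the state.
- r.sense(): the state, without advancing time (a new reading comes with each control period).
- vision.snapshot(name): name is "side" or "top"; returns a dict with "pixels" (400x640x3 uint8, red, green, blue), "depth" (400x640 float32, mm along the optical axis (not along the pixel's ray), 0 where there is no reading), "intrinsics" (3x3 intrinsics, pixels), "k1" (the pictures are not rectified: a ray, as slopes to the right and down, at radius r is drawn at 1 + k1 r^2 times it, then the intrinsics apply), "world_from_camera" (4x4, takes a point from camera to world coordinates). Camera axes: x right, y down, z forward; pixel columns grow to the right and rows downward; lengths in mm; the calibration is good to about 2 mm. A picture is of the moment at which its call begins.
- job.hand_in(): hands the job in, once; it reports no verdict.
The state is a dict: "time": time; "joint_pos": joint angles; "qd": joint speeds; "joint_efforts": joint torques, N m; "tool_pos": TCP position; "tcp_rot": TCP orientation; "ft_force": force on the tool from outside, world axes, zero at the start; "wrist_torque": the same for the moment, N m; "finger_gap": finger opening in mm.
Only numpy, scipy, OpenCV 4.12 (cv2) and the standard library are available. Lean on these libraries where they do the work, as an engineer would, in place of code of your own. Each camera call takes 0.05 s, during which the arm holds its last target.

### The job

Take the large metal cone that stands tip-up on the bench and set it, tip still up, into the large round recess of the grey inspection nest, so that it sits flat on the recess floor. Put it down, do not drop it, and let go; leave the spare large cone, parked tip-down in its white ring, and the small cone where they are.

Things in the scene. Friction and masses are not known exactly. Their poses are not given: they have to be found in the camera images.
- cone_center (a point): Large cone to be placed: bare metal, loose, 0.15-0.3 kg, standing tip-up on the bench. Round about z, which points to its tip. From the underside: flange 56 mm across, 6 mm thick; straight collar 36 mm across, from 6 to 42 mm up; then narrowing to 12 mm across at the top, 60 mm up. Point: on the axis, 30 mm above the underside, on the collar. Grip the collar here, fingertips above the flange.
- recess (a point): Floor centre of the large recess, z up. The inspection nest is a fixed dark grey block, 120 (x) by 190 (y) by 20 mm high, with two round flat metal-floored recesses 8 mm deep: the large one 72 mm across, 42 mm to +y of the block's centre, and one 50 mm across, 97 mm further to -y. The floor is 12 mm above the bench, 8 mm below the block's top. The cone's flange has 8 mm to spare all round.
- spare_center (a point): Spare large cone, not to be moved: the same cone upside down, loose, hanging by its flange in a fixed white ring 62 mm across and 56 mm high; from above only its flat 56 mm disc shows, 62 mm above the bench. Point: on its axis, half-way up, 32 mm above the bench.
- small_center (a point): Small cone, not to be moved: same metal, loose, standing tip-up on the bench; flange 40 mm across, collar 24 mm across, 40 mm high. Point: on its axis, 20 mm above the bench.

How it is judged (in metres and radians):
At the end, for the whole second after the job is handed in: The large cone stands tip-up (within 10 degrees) and at rest inside the large recess: its axis within 11 mm of the recess centre and its underside within 4 mm of the recess floor. The spare cone and the small cone are each within 30 mm of where they began (horizontal distance between cone_center and recess below 0.011 m and z of cone_center in the frame of recess below 0.034 m and angle between cone_center's own z axis and vertical below 0.1745 rad and linear speed of cone below 0.02 m/s and distance of each of spare_center, small_center from where it was at the start of the episode below 0.03 m); the robot touches nothing.
It fails at once if the large cone falls freely while its underside is more than 20 mm above the recess floor (dropped) (contact force between cone and anything else below 0.01 N and height (world z) of cone_center above 0.062 m).
It fails at once if the spare cone is moved by more than 30 mm (distance of spare_center from where it was at the start of the episode above 0.03 m).
It fails at once if the small cone is moved by more than 30 mm (distance of small_center from where it was at the start of the episode above 0.03 m).
It also fails if it takes over 32 s, if anything falls off the work surface, if the arm or the gripper's body presses on something with over 40 N, if the wrist force passes 120 N, or if a joint passes its speed limit or range.

## Working session

There is one attempt and no reset: what is moved stays moved. The work goes in short steps, Python scripts to look and compute and a tool call to move; the robot and the scene stay as the last step left them, time stands still between calls to the robot, and variables do not carry over. Pictures are saved under pics/ and viewed, and the job is handed in when it is done.

Besides the shell and the picture viewer there is one more tool, called after "Emit:" as name(argument=value, ...) on one line, values as JSON. send_rows: Moves the arm, as the interface text tells. Its arguments: {"type":"object","properties":{"dp":{"type":"array"},"rot":{"type":"array"},"jaw":{"type":"number"},"force":{"type":"number"}},"required":["dp","rot"]}

```bash
mkdir -p pics
python3 - <<'E'
from bench import r, vision, job
import cv2,numpy as np
print(r.sense())
for n in("top","side"):
    s=vision.snapshot(n); cv2.imwrite(f"pics/{n}0.png",s["pixels"][:,:,::-1]); np.savez(f"{n}0.npz",**s)
    print(s["intrinsics"],s["k1"],s["world_from_camera"])
E
```

```text
{'time': 0.0, 'joint_pos': array([-7.81755704e+01,  7.51583206e+00,  8.53296326e+01,  2.22427237e-04,
        8.72616149e+01, -4.89386944e+00]), 'qd': array([-0.00812935, -0.00398645,  0.09891579, -0.0725678 ,  0.0351912 ,
       -0.02729293]), 'joint_efforts': array([-1.43271977e-04, -5.69404435e+01, -5.00547159e+01, -2.67096984e-04,
        1.50760717e-02,  1.76667163e-05]), 'tool_pos': array([ 172.50605105, -574.11633735,  244.23347685]), 'tcp_rot': array([-1.79990644e+02,  1.06670201e-01, -7.32817030e+01]), 'ft_force': array([-0.16135205,  0.23031084, -0.00577792]), 'wrist_torque': array([ 0.00083   ,  0.02555364, -0.01419397]), 'finger_gap': 85.49954455361508}
[[426.62686434   0.         320.45533273]
 [  0.         426.62686434 199.91491361]
 [  0.           0.           1.        ]] 0.030300489126547616 [[-1.73660372e-02 -9.93289643e-01  1.14342058e-01  4.67266332e+02]
 [-9.99545229e-01  1.44271695e-02 -2.64800342e-02  6.48307163e+01]
 [ 2.46527115e-02 -1.14749912e-01 -9.93088466e-01  8.41858340e+02]
 [ 0.00000000e+00  0.00000000e+00  0.00000000e+00  1.00000000e+00]]
[[470.06597032   0.         322.01772845]
 [  0.         470.06597032 197.71540801]
 [  0.           0.           1.        ]] -0.11811352840805811 [[ 9.97125009e-01 -4.46667674e-02  6.12094432e-02  4.94719725e+02]
 [-7.57718477e-02 -5.94005204e-01  8.00884789e-01 -5.27855340e+02]
 [ 5.85793192e-04 -8.03220205e-01 -5.95681928e-01  4.81446558e+02]
 [ 0.00000000e+00  0.00000000e+00  0.00000000e+00  1.00000000e+00]]
```

View pics/top0.png

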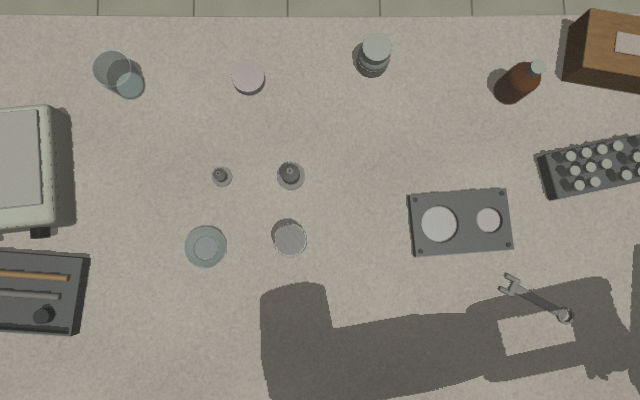

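View pics/side0.png

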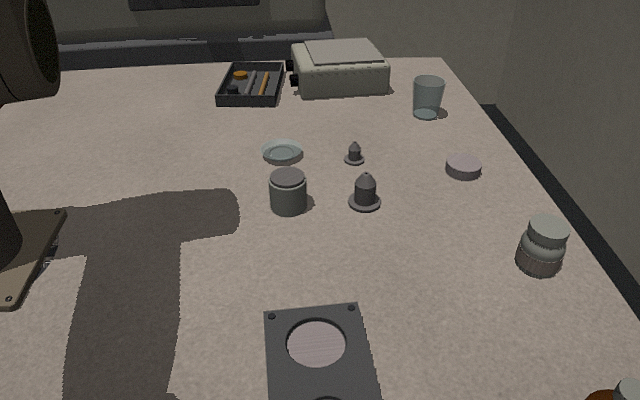

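The top view shows the large cone at about (290,175), the small cone at (221,176), and the spare in its ring at (289,238). The nest is at about (460,222), with its large recess at (439,224). The side view shows the same layout, with the cone at (365,190) and the recess at (316,343). Next I'll measure them.

```bash
cat > h.py <<'E'
import numpy as np,cv2
def ray(s,uv):
    K=np.array(s["intrinsics"]);k1=float(s["k1"]);T=np.array(s["world_from_camera"])
    d=cv2.undistortPoints(np.array(uv,float).reshape(-1,1,2),K,np.array([k1,0,0,0,0.])).reshape(-1,2)
    d=np.c_[d,np.ones(len(d))]@T[:3,:3].T
    return T[:3,3],d
def plane(s,uv,z):
    o,d=ray(s,uv); return o+d*((z-o[2])/d[:,2])[:,None]
def proj(s,P):
    K=np.array(s["intrinsics"]);T=np.linalg.inv(np.array(s["world_from_camera"]))
    p=np.atleast_2d(P)@T[:3,:3].T+T[:3,3]
    return cv2.projectPoints(p,np.zeros(3),np.zeros(3),K,np.array([float(s["k1"]),0,0,0,0]))[0].reshape(-1,2)
def cloud(s):
    d=np.array(s["depth"]);h,w=d.shape
    vv,uu=np.mgrid[:h,:w]
    K=np.array(s["intrinsics"]);n=cv2.undistortPoints(np.c_[uu.ravel(),vv.ravel()].astype(float).reshape(-1,1,2),K,np.array([float(s["k1"]),0,0,0,0])).reshape(-1,2)
    p=np.c_[n,np.ones(len(n))]*d.reshape(-1,1)
    T=np.array(s["world_from_camera"]);return (p@T[:3,:3].T+T[:3,3]).reshape(h,w,3)
E
python3 - <<'E'
from h import *
t=np.load("top0.npz");s=np.load("side0.npz")
for n,uv,z in(("cone tip",(290,171),60),("flange",(291,176),6),("spare",(289,235),62),("small",(221,175),0),("recess",(439,224),12)): print(n,plane(t,[uv],z).round(1))
for n,uv,z in(("cone tip",(366,175),60),("recess",(316,344),12)): print(n,plane(s,[uv],z).round(1))
# floor mask
g=t["pixels"].mean(2)
for name,x,(u0,u1,v0,v1) in (("t",t,(415,465,200,250)),("s",s,(280,352,312,375))):
    im=x["pixels"].mean(2)[v0:v1,u0:u1]
    m=(im>130).astype(np.uint8); n,l,st,c=cv2.connectedComponentsWithStats(m)
    i=1+np.argmax(st[1:,4]);cn=max(cv2.findContours((l==i).astype(np.uint8),0,1)[0],key=len)
    e=cv2.fitEllipse(cn); print(name,st[i],e, plane(x,[(e[0][0]+u0,e[0][1]+v0)],12))
    P=plane(x,cn.reshape(-1,2)+[u0,v0],12)[:,:2]; print(P.min(0),P.max(0))
C=cloud(t)
def st(a,b):print(a,b.round(1))
Q=C[150:200,265:315]; m=(Q[...,2]>30)&(Q[...,2]<70);st("cone>30",np.r_[Q[m].mean(0),Q[m].min(0),Q[m].max(0),m.sum()])
Q=C[190:260,405:515]; m=(Q[...,2]>16);st("block",np.r_[Q[m].min(0),Q[m].max(0),Q[m].mean(0)])
for n,x,(u0,u1,v0,v1) in(("t",t,(255,325,145,275)),("s",s,(240,400,130,225)),("n",t,(395,525,180,265)),("sn",s,(240,400,290,400))):
    cv2.imwrite(f"pics/z{n}.png",cv2.resize(x["pixels"][v0:v1,u0:u1,::-1],None,fx=4,fy=4,interpolation=2))
E
```

```text
cone tip [[612.1  99.6  60. ]]
flange [[612.1 100.1   6. ]]
spare [[493.6 102.4  62. ]]
small [[616.9 239.    0. ]]
recess [[ 512.1 -188.2   12. ]]
cone tip [[613.4  94.8  60. ]]
recess [[ 513.7 -187.7   12. ]]
t [  6   7  35  35 960] ((23.174991607666016, 23.58001136779785), (33.62004852294922, 34.564083099365234), 151.7506561279297) [[ 512.9077508  -186.66355414   12.        ]]
[ 478.95789797 -220.0180865 ] [ 545.62965203 -152.8814103 ]
s [   7   10   58   45 1923] ((35.665687561035156, 32.16402053833008), (44.00386047363281, 56.16423034667969), 88.72128295898438) [[ 513.24150879 -187.95089776   12.        ]]
[ 479.10364045 -218.42536295] [ 546.90348867 -154.30615681]
cone>30 [611.6 100.4  50.3 596.4  83.3  30.3 630.9 117.4  63.3 286. ]
block [ 449.1 -327.5   16.   577.6   64.8  841.9  514.3 -229.7   24.4]
```

View pics/zt.png

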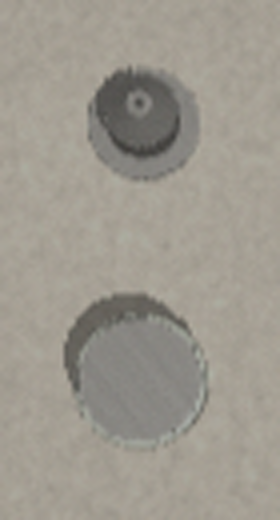

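View pics/zs.png

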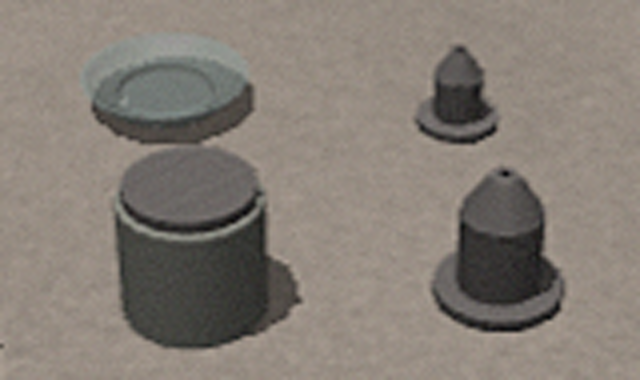

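View pics/zn.png

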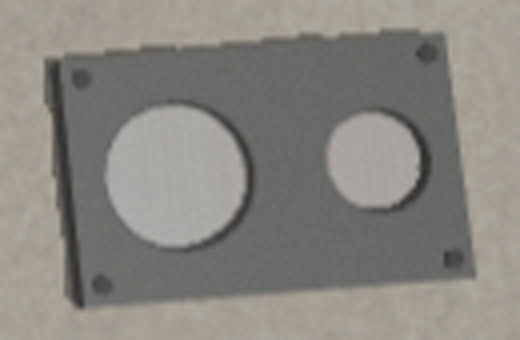

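The zoomed top view puts the cone tip hole at about (289.2,170.4) and its flange centre at (290.6,175.9). In the zoomed side view the tip is at about (366.1,172.9). The nest is yawed a few degrees, and its recess is round and empty.

Run:
```python
from h import *
t=np.load("top0.npz");s=np.load("side0.npz")
a=(289.2,170.4);b=(366.0,172.6)
print(plane(t,[a],60),plane(s,[b],60),plane(t,[(290.6,175.9)],6))
(o1,d1),(o2,d2)=ray(t,[a]),ray(s,[b]);d1=d1[0];d2=d2[0]
l=np.linalg.lstsq(np.c_[d1,-d2],o2-o1,rcond=None)[0];print(o1+d1*l[0],o2+d2*l[1])
# flange mask side
P=[(240+432/4-.4,130+285/4-.4),(240+563/4-.4,130+285/4-.4)];print(plane(s,P,6),plane(s,P,6).mean(0))
Q=cloud(s)[160:215,340:395]; m=(Q[...,2]>15)&(Q[...,2]<38);p=Q[m]
print("collar side pts",p.mean(0),len(p))
A=np.c_[2*p[:,:2],np.ones(len(p))];x=np.linalg.lstsq(A,(p[:,:2]**2).sum(1),rcond=None)[0];print(x[:2],np.sqrt(x[2]+x[0]**2+x[1]**2))
Q=cloud(t)
for v in range(166,186,3): print(Q[v,278:304:3,2].round(0))
# flange ring from top depth: points 3..15
```

```text
[[613.27539192 101.05588568  60.        ]] [[614.46517688 101.71259663  60.        ]] [[612.26760524 100.89087592   6.        ]]
[613.22013926 101.04217737  60.29587031] [614.32354192 100.96794346  60.49848713]
[[585.84999218  99.31198777   6.        ]
 [640.97901346  95.15288943   6.        ]] [613.41450282  97.2324386    6.        ]
collar side pts [610.89083593  86.16256309  27.08134817] 244
[612.97790186  99.19365757] 17.104764012896673
[-0.  7. 50. 53. 57. 51. 45.  8. -4.]
[ 5. 42. 52. 61. 58. 59. 48.  6.  5.]
[ 6. 43. 53. 58. 63. 56. 49. 42.  8.]
[ 6. 43. 50. 56. 57. 52. 44. 25.  6.]
[ 8.  6. 46. 48. 48. 48. 43.  6.  6.]
[ 7.  5.  8. 38. 40. 35. 16.  7.  5.]
[-0.  7.  6.  7.  7.  6.  4.  7. -1.]
```

Emit:
send_rows(dp=[[30,46,0],[60,92,0],[90,138,0],[120,184,0],[150,230,0]], rot=[[0,0,0],[0,0,0],[0,0,0],[0,0,0],[0,0,0]], jaw=85, force=50)

```text
time: 0.72
tool_pos: [323.1, -342.9, 244.9]
tcp_rot: [180.0, 0.0, -73.3]
ft_force: [1.0, -0.5, 0.7]
finger_gap: 84.7
```

Emit:
send_rows(dp=[[30,46,0],[60,92,0],[90,138,0],[120,184,0],[150,230,0]], rot=[[0,0,0],[0,0,0],[0,0,0],[0,0,0],[0,0,0]])

```text
time: 1.35
tool_pos: [473.2, -112.9, 245.0]
tcp_rot: [180.0, 0.0, -73.3]
ft_force: [0.3, -0.1, 0.5]
finger_gap: 85.4
```

Emit:
send_rows(dp=[[40,60,0],[80,120,0],[115,175,-20],[135,205,-50],[140,215,-80]], rot=[[0,0,0],[0,0,0],[0,0,0],[0,0,0],[0,0,0]])

```text
time: 1.98
tool_pos: [613.5, 103.4, 163.9]
tcp_rot: [-180.0, 0.0, -73.1]
ft_force: [-0.1, -0.5, -0.2]
finger_gap: 84.9
```

Emit:
send_rows(dp=[[0,0,0],[0,0,-25],[0,0,-55],[0,0,-55]], rot=[[0,0,0],[0,0,0],[0,0,0],[0,0,0]])

```text
time: 2.48
tool_pos: [610.9, 99.1, 109.0]
tcp_rot: [179.8, 0.0, -73.3]
ft_force: [-0.7, -0.6, -0.7]
finger_gap: 84.8
```

Run:
```python
from bench import r, vision
from h import *
print(r.sense()["tool_pos"],r.sense()["tcp_rot"])
ims=[]
for n in("top","side"):
    s=vision.snapshot(n);np.savez(f"{n}1.npz",**s)
    u,v=(200,90) if n=="top" else (280,80)
    ims.append(cv2.resize(s["pixels"][v:v+150,u:u+160,::-1],None,fx=2.5,fy=2.5,interpolation=2))
cv2.imwrite("pics/a1.png",np.hstack(ims))
```

```text
[610.85713861  99.12009326 109.00865004] [ 1.79769807e+02  3.72706221e-02 -7.33452301e+01]
```

View pics/a1.png

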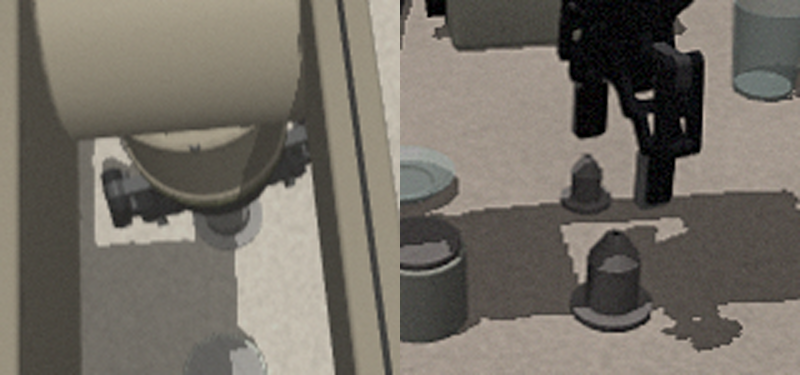

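The side view shows the open fingertips at about (356,135) and (382,161), straddling the cone from above. The cone hasn't moved. I'll check that the jaw midpoint lines up with its axis.

Run:
```python
from h import *
s=np.load("side1.npz")
for z in(95,108):
    p=plane(s,[(356,134.8),(382,160.8)],z);print(p,p.mean(0),np.linalg.norm(p[0]-p[1]))
```

```text
[[605.21669127 165.37836715  95.        ]
 [634.31548822  80.43299608  95.        ]] [619.76608974 122.90568161  95.        ] 89.79118025068351
[[601.49959111 142.05809687 108.        ]
 [629.61950923  59.9702744  108.        ]] [615.55955017 101.01418564 108.        ] 86.77061940537389
```

Emit:
send_rows(dp=[[0,0,-30],[0,0,-55],[0,0,-75],[0,0,-82],[0,0,-82]], rot=[[0,0,0],[0,0,0],[0,0,0],[0,0,0],[0,0,0]])

```text
time: 3.2
tool_pos: [612.9, 100.3, 28.7]
tcp_rot: [-180.0, -0.0, -73.3]
ft_force: [0.6, -0.0, -0.1]
finger_gap: 85.2
```

Emit:
send_rows(dp=[[0,0,0],[0,0,0],[0,0,0]], rot=[[0,0,0],[0,0,0],[0,0,0]])

```text
time: 3.58
tool_pos: [613.0, 100.4, 28.9]
tcp_rot: [-180.0, -0.0, -73.3]
ft_force: [0.8, 0.6, 0.7]
finger_gap: 85.2
```

Emit:
send_rows(dp=[[0,0,0],[0,0,0],[0,0,0],[0,0,0],[0,0,0]], rot=[[0,0,0],[0,0,0],[0,0,0],[0,0,0],[0,0,0]], jaw=25, force=50)

```text
time: 4.2
tool_pos: [612.8, 100.4, 28.5]
tcp_rot: [-180.0, -0.0, -73.3]
ft_force: [0.7, -0.2, 2.0]
finger_gap: 33.7
```

Emit:
send_rows(dp=[[0,0,0],[0,0,0],[0,0,0],[0,0,0]], rot=[[0,0,0],[0,0,0],[0,0,0],[0,0,0]])

```text
time: 4.7
tool_pos: [612.8, 100.4, 28.5]
tcp_rot: [-180.0, -0.0, -73.3]
ft_force: [0.7, 0.3, 3.4]
finger_gap: 33.4
```

```bash
cat > snap.py <<'E'
import sys
from bench import r, vision
from h import *
out,tu,tv,su,sv=sys.argv[1],*map(int,sys.argv[2:6])
ims=[]
for n,u,v in(("top",tu,tv),("side",su,sv)):
    s=vision.snapshot(n);np.savez(f"{n}_{out}.npz",**s)
    ims.append(cv2.resize(s["pixels"][v:v+130,u:u+100,::-1],None,fx=4,fy=4,interpolation=2))
cv2.imwrite(f"pics/{out}.png",np.hstack(ims))
q=r.sense();print(q["tool_pos"],q["ft_force"],q["wrist_torque"],q["finger_gap"])
E
python3 snap.py g1 240 120 315 110
```

```text
[612.83328016 100.4225927   28.50633045] [-0.75738832  1.17776798  3.32941964] [ 0.22271719 -0.04220165  0.03697984] 33.185507681024895
```

View pics/g1.png

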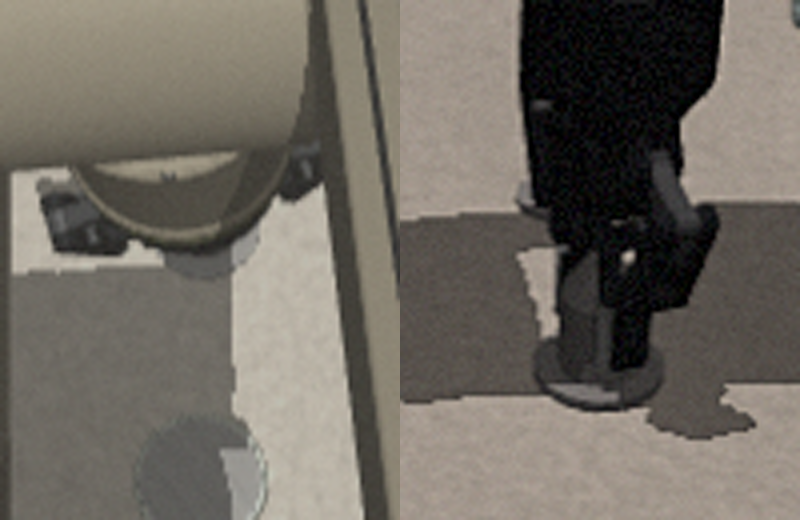

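The side view shows the fingers on the collar just above the flange, at about (470,370), and the cone is upright. I'll do a gentle test lift.

Emit:
send_rows(dp=[[0,0,4],[0,0,10],[0,0,18],[0,0,25],[0,0,25]], rot=[[0,0,0],[0,0,0],[0,0,0],[0,0,0],[0,0,0]], force=60)

```text
time: 5.42
tool_pos: [613.4, 100.4, 54.5]
tcp_rot: [-179.9, -0.0, -73.3]
ft_force: [-0.1, 0.0, -2.1]
finger_gap: 33.4
```

Emit:
send_rows(dp=[[0,0,0],[0,0,0],[0,0,0]], rot=[[0,0,0],[0,0,0],[0,0,0]])

```text
time: 5.8
tool_pos: [612.4, 100.3, 53.0]
tcp_rot: [180.0, 0.0, -73.3]
ft_force: [-0.5, 0.1, -2.3]
finger_gap: 33.5
```

```bash
python3 snap.py g2 240 120 315 90
```

```text
[612.49164158 100.34719423  53.05879143] [-0.11186067 -0.62645412 -2.1778237 ] [ 0.00896569 -0.01122769  0.01405607] 33.026058930438474
```

View pics/g2.png

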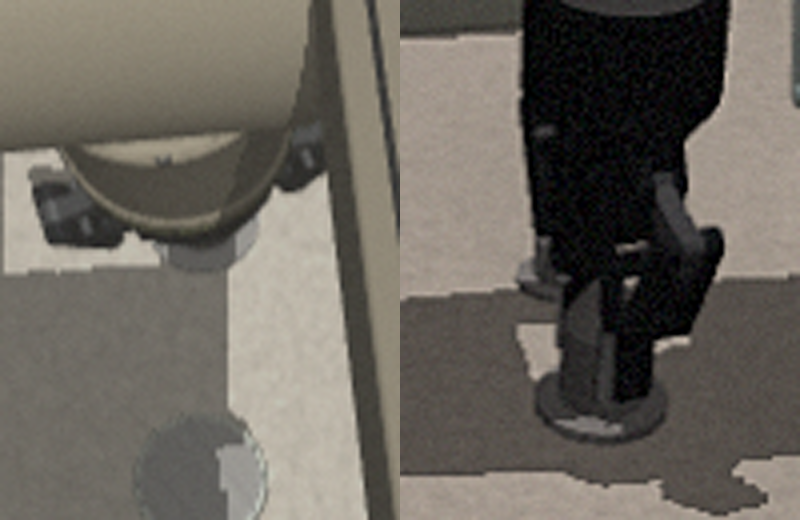

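The cone lifted level, showing about 2.2 N of weight, with its flange at about (465,197) in the side view. Next I'll raise it and carry it over.

Emit:
send_rows(dp=[[0,0,15],[0,0,35],[0,-5,55],[-5,-20,65],[-15,-45,70]], rot=[[0,0,0],[0,0,0],[0,0,0],[0,0,0],[0,0,0]])

```text
time: 6.52
tool_pos: [598.0, 54.5, 125.1]
tcp_rot: [-179.9, -0.0, -73.2]
ft_force: [-0.9, 0.1, -1.7]
finger_gap: 33.5
```

Emit:
send_rows(dp=[[-12,-35,0],[-24,-70,0],[-37,-107,0],[-50,-144,0],[-62,-180,0]], rot=[[0,0,0],[0,0,0],[0,0,0],[0,0,0],[0,0,0]])

```text
time: 7.15
tool_pos: [534.5, -126.7, 123.8]
tcp_rot: [-180.0, -0.0, -73.3]
ft_force: [0.6, 0.2, -2.0]
finger_gap: 33.4
```

Emit:
send_rows(dp=[[-10,-30,0],[-18,-52,0],[-22,-63,-10],[-22.5,-63,-25],[-22.5,-63,-40]], rot=[[0,0,0],[0,0,0],[0,0,0],[0,0,0],[0,0,0]])

```text
time: 7.78
tool_pos: [512.7, -186.8, 81.6]
tcp_rot: [180.0, 0.1, -73.3]
ft_force: [0.0, 0.1, -1.4]
finger_gap: 33.2
```

Emit:
send_rows(dp=[[0,0,0],[0,0,0],[0,0,0]], rot=[[0,0,0],[0,0,0],[0,0,0]])

```text
time: 8.15
tool_pos: [513.8, -187.5, 84.0]
tcp_rot: [-180.0, -0.0, -73.2]
ft_force: [-0.0, -0.3, -2.2]
finger_gap: 33.6
```

```bash
python3 snap.py g3 390 160 265 250
```

```text
[ 513.65368548 -187.67124915   83.93398127] [-0.88438317  0.12139294 -1.63346891] [ 0.01285299 -0.02726661 -0.02189757] 33.27887028543048
```

View pics/g3.png

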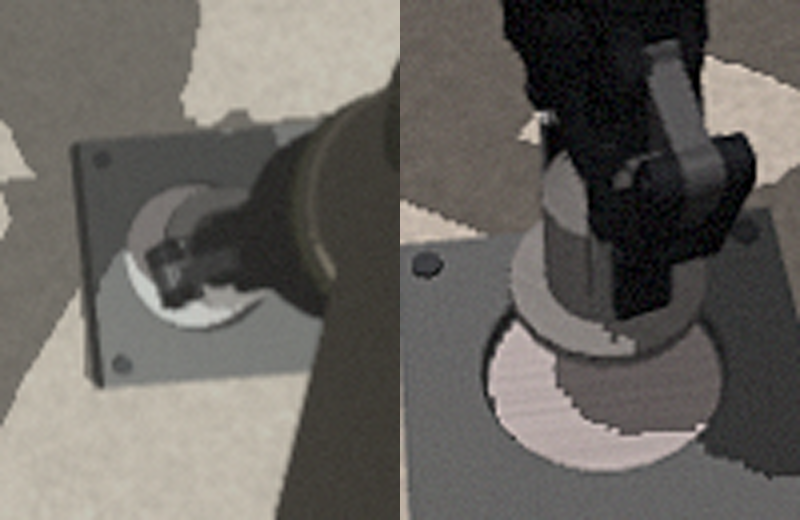

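The side view shows the flange level above the recess, with its near edge at about pixel (317,340) and its sides at x of about 292.2 and 341.2.

Run:
```python
from h import *
s=np.load("side_g3.npz")
a=np.linspace(0,2*np.pi,361)
for dz in(55,58):
  P=np.c_[513.5+28*np.cos(a),-187.5+28*np.sin(a),0*a+dz]; q=proj(s,P);print(dz,q.min(0),q.max(0))
  P=np.c_[513.5+36*np.cos(a),-187.5+36*np.sin(a),0*a+20]; q=proj(s,P);print('rim',q.min(0),q.max(0))
```

```text
55 [290.81043758 302.03450422] [340.29825516 341.3860332 ]
rim [285.27199192 315.79883673] [346.32279907 366.05757786]
58 [290.69852747 300.3411633 ] [340.36622256 339.71012209]
rim [285.27199192 315.79883673] [346.32279907 366.05757786]
```

Flange and rim agree to about 1–2 mm, so I'll shift 1.5 mm to -x and lower it.

Emit:
send_rows(dp=[[-1.5,-0.5,-12],[-1.5,-0.5,-24],[-1.5,-0.5,-34],[-1.5,-0.5,-40],[-1.5,-0.5,-40]], rot=[[0,0,0],[0,0,0],[0,0,0],[0,0,0],[0,0,0]])

```text
time: 8.88
tool_pos: [511.1, -187.9, 42.5]
tcp_rot: [179.9, 0.1, -73.3]
ft_force: [-0.4, -0.6, -2.4]
finger_gap: 33.3
```

Emit:
send_rows(dp=[[0,0,-1],[0,0,-2],[0,0,-2]], rot=[[0,0,0],[0,0,0],[0,0,0]])

```text
time: 9.25
tool_pos: [511.8, -188.2, 41.5]
tcp_rot: [-180.0, -0.0, -73.3]
ft_force: [0.8, -0.1, -1.3]
finger_gap: 33.3
```

Emit:
send_rows(dp=[[0,0,-1],[0,0,-1],[0,0,-1]], rot=[[0,0,0],[0,0,0],[0,0,0]])

```text
time: 9.62
tool_pos: [511.9, -188.2, 40.6]
tcp_rot: [-180.0, -0.0, -73.3]
ft_force: [1.1, -0.6, -0.4]
finger_gap: 33.0
```

```bash
python3 snap.py g4 390 160 265 260
```

```text
[ 511.86809601 -188.25497507   40.55234255] [ 0.84883459  0.16493578 -0.35466536] [ 0.00601332 -0.07781976  0.02718819] 33.25420689551376
```

View pics/g4.png

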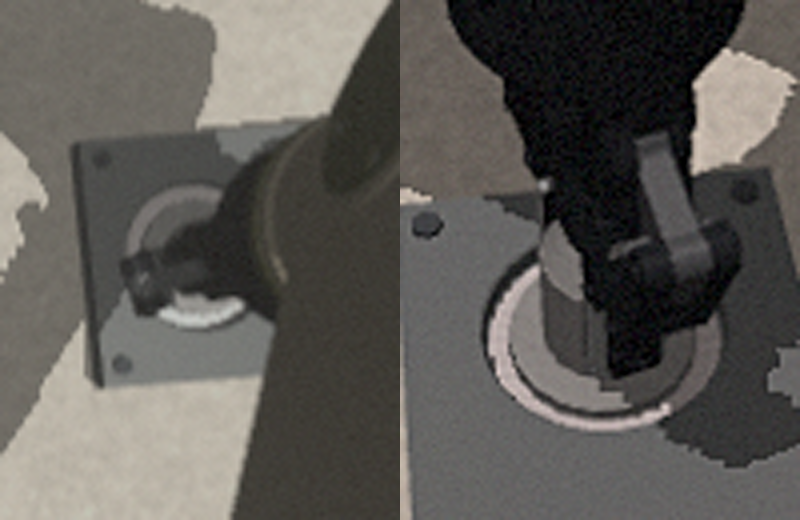

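In the side view the flange is centred inside the recess rim, at about (600,340). The force has started to unload, so I'll press down slightly to confirm seating.

Emit:
send_rows(dp=[[0,0,-1],[0,0,-1],[0,0,-1]], rot=[[0,0,0],[0,0,0],[0,0,0]])

```text
time: 10.1
tool_pos: [511.9, -188.3, 40.5]
tcp_rot: [-180.0, -0.0, -73.3]
ft_force: [-4.1, 2.4, 10.4]
finger_gap: 33.4
```

Emit:
send_rows(dp=[[0,0,0.5],[0,0,0.5],[0,0,0.5],[0,0,0.5],[0,0,0.5]], rot=[[0,0,0],[0,0,0],[0,0,0],[0,0,0],[0,0,0]], jaw=75)

```text
time: 10.72
tool_pos: [511.6, -188.1, 39.7]
tcp_rot: [180.0, 0.0, -73.3]
ft_force: [0.1, 0.9, -0.5]
finger_gap: 74.8
```

Emit:
send_rows(dp=[[0,0,0],[0,0,0],[0,0,10],[0,0,25],[0,0,45]], rot=[[0,0,0],[0,0,0],[0,0,0],[0,0,0],[0,0,0]])

```text
time: 11.35
tool_pos: [511.7, -188.2, 86.1]
tcp_rot: [-180.0, -0.0, -73.3]
ft_force: [-0.4, -0.3, 0.7]
finger_gap: 74.9
```

Emit:
send_rows(dp=[[0,0,30],[0,0,70],[0,0,110],[0,0,130],[0,0,130]], rot=[[0,0,0],[0,0,0],[0,0,0],[0,0,0],[0,0,0]])

```text
time: 11.98
tool_pos: [512.6, -188.6, 216.9]
tcp_rot: [-179.8, -0.2, -73.3]
ft_force: [-0.0, 0.0, -0.2]
finger_gap: 74.7
```

Emit:
send_rows(dp=[[0,50,0],[0,100,0],[0,150,0],[0,180,0],[0,180,0]], rot=[[0,0,0],[0,0,0],[0,0,0],[0,0,0],[0,0,0]])

```text
time: 12.6
tool_pos: [510.4, -6.1, 212.5]
tcp_rot: [179.8, 0.1, -73.1]
ft_force: [-0.2, 0.3, -0.4]
finger_gap: 74.8
```

```bash
python3 snap.py g5 390 160 265 260
python3 - <<'E'
import cv2,numpy as np
cv2.imwrite("pics/top5.png",np.load("top_g5.npz")["pixels"][:,:,::-1])
E
```

```text
[510.85607354  -8.23400618 213.14768874] [-0.19332763  0.23159173 -0.36098567] [-0.03236538 -0.04688084 -0.02232149] 75.36255574249334
```

View pics/g5.png

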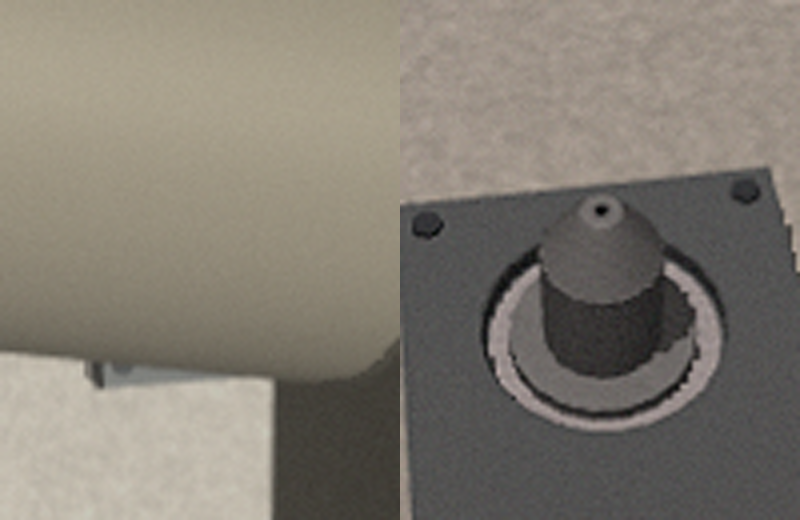

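View pics/top5.png

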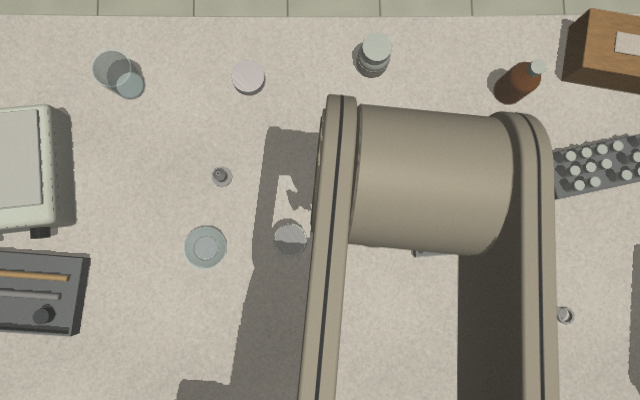

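The side view shows the cone upright and centred in the recess: flange and rim are both centred at x of about 602. The top view shows the small cone at (221,176) and the spare at (289,238), both unmoved. I'll hand in now.

```bash
python3 -c "
from bench import job
print(job.hand_in())"
```

```text
the job is handed in; nothing more can be done
None
```

I set the large cone tip-up in the nest's large recess, let go, moved the arm clear and handed the job in at about 12.7 s. The interface gives no verdict, so this rests on my own checks.

- **Lift:** I gripped the cone by its collar and lifted it level; the wrist force showed about 2.2 N of weight.
- **Placing:** I lowered it about 1 mm at a time until it pressed on the floor at about 10 N. The tool height was then 12 mm above the grip height, which matches the recess floor. Then I opened the jaws.
- **Last pictures:** The side view shows the cone upright, with its flange centred in the recess to within about 1–2 mm. The spare and the small cone are at the same pixels as at the start. The arm hid the nest in the last top view, so the centring rests on the side view alone.
- **Disagreements:** The jaws read about 33.4 mm on the 36 mm collar. The picture showed a sound collar grip and nothing slipped, so I put this down to pad give or sensor bias. Estimates of the cone's start position differed by up to about 4 mm in y, and I used about (613, 100.5) mm.

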